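# Lock the cash box with its combination shackle lock

## Task

Lock the cash box: roll the three thumbwheels on its lid to 6-4-8 (left to right as you face the box's front), press the open shackle fully home until it clicks and stays, then roll every wheel at least one number off the code so that nobody can open it. Do not shift or knock over the things standing on and beside the box.

Things in the scene. Friction and masses are not known exactly. Their poses are not given: they have to be found in the camera images.
- cash_box: dark blue steel cash box, fixed, 190 x 280 (x, y) x 75 mm high; origin: centre of its underside; x to its back, y to the left, front faces the robot. On the lid a dark lock case 64 x 112 mm, 34 mm high, centred at x -50, y +55 mm. A steel eye plate for the shackle's front leg stands 34 mm high on the lid at x -88 to -62, y -9 to -4 mm
- wheel_left_axle (a point): centre of the left thumbwheel, at x -50, y 85, z 99 mm of the box. White wheel, 14 mm wide, axle along the box's y, standing 10 mm out of the case; 40 mm diameter over ten round-topped grey ridges 3.2 mm thick, 31 mm between them. Black numerals between the ridges; the one on top, between red marks, counts. At rest ridges are 18 degrees either side of the top
- wheel_left (a joint): turn of the left wheel, rad: numeral k is on top at 0.6283 k (modulo 6.283). Grows as its top is pushed to the box's +x, away from the front; turns both ways without end. A spring roller holds it at each numeral: about 3 N at a ridge moves it; once past half way it snaps to the next numeral by itself. It may start half way between two numerals
- wheel_left_code (a point): point on the left wheel, 15.5 mm from its axle, on its code numeral 6; straight above the axle when 6 is set
- wheel_middle_axle (a point): centre of the middle thumbwheel, at x -50, y 55, z 99 mm of the box. White wheel, 14 mm wide, axle along the box's y, standing 10 mm out of the case; 40 mm diameter over ten round-topped grey ridges 3.2 mm thick, 31 mm between them. Black numerals between the ridges; the one on top, between red marks, counts. At rest ridges are 18 degrees either side of the top
- wheel_middle (a joint): turn of the middle wheel, rad: numeral k is on top at 0.6283 k (modulo 6.283). Grows as its top is pushed to the box's +x, away from the front; turns both ways without end. A spring roller holds it at each numeral: about 3 N at a ridge moves it; once past half way it snaps to the next numeral by itself. It may start half way between two numerals
- wheel_middle_code (a point): point on the middle wheel, 15.5 mm from its axle, on its code numeral 4; straight above the axle when 4 is set
- wheel_right_axle (a point): centre of the right thumbwheel, at x -50, y 25, z 99 mm of the box. White wheel, 14 mm wide, axle along the box's y, standing 10 mm out of the case; 40 mm diameter over ten round-topped grey ridges 3.2 mm thick, 31 mm between them. Black numerals between the ridges; the one on top, between red marks, counts. At rest ridges are 18 degrees either side of the top
- wheel_right (a joint): turn of the right wheel, rad: numeral k is on top at 0.6283 k (modulo 6.283). Grows as its top is pushed to the box's +x, away from the front; turns both ways without end. A spring roller holds it at each numeral: about 3 N at a ridge moves it; once past half way it snaps to the next numeral by itself. It may start half way between two numerals
- wheel_right_code (a point): point on the right wheel, 15.5 mm from its axle, on its code numeral 8; straight above the axle when 8 is set
- shackle (a joint): travel of the steel U shackle into the right-hand (-y) end of the lock case, m: 0 out (a 2 to 4 N spring holds it out), 0.020 home; pressed towards the box's +y. Unless all wheels stand at the code, fins inside stop it at about 0.007. A hidden spring pawl resists with about 12 N near 0.013, then clicks and keeps it home
- shackle_bow (a point): middle of the shackle's bow, on the bar's centre line: a round bar 9 mm thick, 49 mm long along the box's x between its two legs, 20 mm above the lid; it is pressed on the side that faces the box's -y
- knob_stamp: rubber stamp with a turned wooden knob, base 27 x 52 mm, 67 mm tall, standing on the lid beyond the shackle's bow; origin at the centre of its underside
- glue_stick: white and blue glue stick, 24 mm diameter, 88 mm tall, standing on the lid behind the lock; origin at the centre of its underside
- staple_carton: beige carton of staples, 34 x 60 x 19 mm, lying on the lid behind the lock; origin at the centre of its underside
- memory_stick: black memory stick, 17 x 56 x 9 mm, lying on the lid; origin at the centre of its underside
- stapler: black desk stapler, 38 x 144 x 46 mm, on the worktop left of the box; origin at the centre of its underside

How it is judged:
By the outcome, as a careful person would: the job done as asked, in the order asked, and still so for the second after the job is handed in, with the robot touching nothing.
It also fails if it takes over 69 s, if anything falls off the work surface, if the arm or the gripper's body presses on something with over 40 N, if the wrist force passes 120 N, or if a joint passes its speed limit or range.

## Robot

A 7-joint arm with a two-finger parallel gripper is mounted at the origin on a cart in front of the work surface, level with it; the furniture and walls round the work are solid. World frame = base frame: x ahead of the robot, y to its left, z up, the work surface at z = 0. Lengths are in m, angles in rad, forces in N, time in s.
With the tool pointing down it reaches from about 0.4 to 0.85 m from the base axis. Payload 10.4 kg.
Tool frame: the origin (TCP) lies at the centre of the arm's flange, where the gripper is bolted on; the fingertips stand 173 mm ahead of it and the grasp point (between the pads) lies 155 mm ahead of it; z points along the fingers, y is the line along which they close (so a half turn about z gives the same grasp; the last joint's range is limited). The gripper opens to 85 mm and grips with 20 to 120 N. Pads are 22 mm wide; open, the fingers measure 114 mm over their backs; the gripper's body (76 mm by 85 mm) begins 54 mm behind the grasp point. The pads swing forward as they close: fully open they stand 13 mm farther back than shut.
Start: joints at [1.25, 0.332, -0.065, 1.46, 0.022, 1.35, -0.088], TCP at [0.183, -0.597, 0.405] pointing down, gripper open.
Joint ranges: [-2.6, 2.6], [-0.5, 2.12], [-1.47, 1.34], [0.16, 2.42], [-1.27, 4.41], [0.06, 2.06], [-2.6, 2.6]. Speed limits (rad/s): [2.22, 2.22, 2.79, 2.79, 3.14, 3.14, 3.14].

## Interface

Orientations are given as a unit quaternion [x, y, z, w].
In Python, from workcell import manip, viewer, finder gives the robot as it stands.
- The arm moves only by the tool arm_command, never from a script. Its argument "plan" is a list of rows, each an object with "dp": the shift along the tool's x, y, z in mm, a list of three; "spin": the turn about the tool's z in rad. A call has 1 to 5 rows; each row shifts and turns the commanded pose from where the row before left it, along the tool's axes as they then stand; what a row does not reach is not made up. A row lasts 1/10 s, in which the tool goes at most 50 mm and 8.59 degrees, less where a joint would pass 70% of its speed; a pose out of reach is approached as far as the arm can. A call is refused whole if a number of a shift passes 50 or a number of a turn 0.15, either way. A call with a gripper value outside its range is refused whole. "grip" is the closure, from -1 (fully open) to 1 (shut), set as the call begins (left out, the last holds). The fingers move at their own pace and stop on an object; "newtons" is the grip in N (left out, the last holds). Time passes only in rows, so rows that do not move let the fingers close. It gives the time, the measured TCP pose, the force, the opening and the grip force at its end, in the units of the state.
- manip.get_obs(): the state, without advancing time (a new reading comes with each control period).
- viewer.camera(name): name is "scene" or "top"; returns the picture (420x560x3 uint8, blue, green, red); there is no depth.
- viewer.camera_params(name): a dict with "vertical_fov" (degrees; the focal length in pixels is half the picture's height over the tangent of half this angle, whatever the lens; pixels are square), "cx", "cy" (the principal point, pixels), "R" (3x3) and "t" (3): a world point X has camera coordinates R X + t. Camera axes: x right, y down, z forward; pixel columns grow to the right and rows downward; lengths in m; the calibration is good to about 2 mm. A picture is of the moment at which its call begins. camera_params takes no time and is no camera call.
- manip.hand_in(): hands the job in; it is judged then, once.
Trained networks look in the newest picture that a camera, given by its name, has taken for a name from the list of things; names that differ only in an ending like _2 or _b are one class to them, and where a whole thing is asked for, a point or a joint stands for the part that bears it (a point fixed in the world has none). Each returns a list of dicts, best first, with "score" (0 to 1); they miss things now and then, are a little off and sometimes report something else, mostly with a low value. They report only what shows in the picture. A call takes as long as a camera call.
- finder.find_in(camera, thing): "position" ([x, y, z] in m, in world coordinates, good to about 4 mm: the middle of the surface that is visible of it).
The state is a dict: "clock": time; "joint_pos": joint angles; "joint_velocities": joint speeds; "tau": joint torques, N m; "position": TCP position; "ee_rot": TCP orientation; "ft_force": force on the tool from outside, world axes, zero at the start; "torque": the same for the moment, N m; "grip_width": opening from 0.0 (shut) to 1.0 (fully open); "grasp_force": force on a finger pad.
Only numpy, scipy, OpenCV 4.12 (cv2) and the standard library are available. Lean on these libraries where they do the work, as an engineer would, in place of code of your own. Each camera call takes 0.05 s, during which the arm holds its last target. There are 200 camera calls.

## Working session

There is one attempt and no reset: what is moved stays moved. The work goes in short steps, Python scripts to look and compute and a tool call to move; the robot and the scene stay as the last step left them, time stands still between calls to the robot, and variables do not carry over. Pictures are saved under pics/ and viewed, at most 10 in all, crops included, and the job is handed in when it is done.

Besides the shell and the picture viewer there is one more tool, called by a JSON object that holds its "api" and its "payload", one argument or row to a line. arm_command: Moves the arm, as the interface text tells. Its arguments: {"type":"object","properties":{"plan":{"type":"array","items":{"type":"object","properties":{"dp":{"type":"array","items":{"type":"number"}},"spin":{"type":"number"}}}},"grip":{"type":"number"},"newtons":{"type":"number"}},"required":["plan"]}

```bash
mkdir -p pics; ls
cat > h.py <<'E'
from workcell import manip, viewer, finder
import numpy as np, cv2
def proj(cam,X):
    p=viewer.camera_params(cam); f=210/np.tan(np.radians(p["vertical_fov"])/2)
    c=np.array(p["R"])@np.array(X)+np.array(p["t"]); return [p["cx"]+f*c[0]/c[2],p["cy"]+f*c[1]/c[2]]
def ray(cam,u,v,z):
    p=viewer.camera_params(cam); f=210/np.tan(np.radians(p["vertical_fov"])/2)
    R=np.array(p["R"]);t=np.array(p["t"]); o=-R.T@t
    d=R.T@np.array([(u-p["cx"])/f,(v-p["cy"])/f,1]); return o+d*(z-o[2])/d[2]
E
python3 - <<'E'
from h import *
for c in ("scene","top"):
    cv2.imwrite(f"pics/{c}0.png",viewer.camera(c)); p=viewer.camera_params(c)
    print(c,p["vertical_fov"],-np.array(p["R"]).T@np.array(p["t"]))
    for n in ["cash_box","wheel_left_axle","wheel_middle_axle","wheel_right_axle","shackle_bow","wheel_left_code","wheel_middle_code","wheel_right_code","knob_stamp","glue_stick","memory_stick"]:
        print(n,[(np.round(r["position"],3).tolist(),round(r["score"],2)) for r in finder.find_in(c,n)[:2]])
print(manip.get_obs())
E
```

```text
pics
scene 50.201647836246224 [ 0.26069932 -0.40517018  0.75194418]
cash_box [([0.507, -0.127, 0.076], 0.79), ([0.483, -0.038, 0.113], 0.22)]
wheel_left_axle [([0.512, -0.128, 0.071], 0.94)]
wheel_middle_axle [([0.508, -0.129, 0.074], 0.74), ([0.506, -0.221, 0.094], 0.65)]
wheel_right_axle [([0.509, -0.132, 0.075], 0.78)]
shackle_bow [([0.488, -0.133, 0.103], 0.84)]
wheel_left_code [([0.489, -0.041, 0.108], 0.63), ([0.485, -0.012, 0.114], 0.52)]
wheel_middle_code [([0.489, -0.042, 0.113], 0.45)]
wheel_right_code [([0.485, -0.07, 0.112], 0.55)]
knob_stamp [([0.508, -0.219, 0.096], 0.92)]
glue_stick [([0.486, -0.037, 0.116], 0.73), ([0.555, -0.015, 0.132], 0.61)]
memory_stick [([0.565, -0.195, 0.086], 0.79)]
top 54.79206746882205 [0.48523952 0.0912754  0.94086939]
cash_box [([0.534, -0.087, 0.074], 0.7)]
wheel_left_axle [([0.534, -0.091, 0.069], 0.84), ([0.491, -0.04, 0.11], 0.59)]
wheel_middle_axle [([0.535, -0.088, 0.077], 0.57)]
wheel_right_axle [([0.534, -0.086, 0.075], 0.84), ([0.491, -0.008, 0.115], 0.6)]
shackle_bow [([0.491, -0.133, 0.099], 0.59), ([0.567, -0.192, 0.085], 0.21)
[... 362 characters left out ...]
int_pos': array([ 1.25037595,  0.33219903, -0.0646719 ,  1.46011335,  0.02158926,
        1.34992798, -0.08848286]), 'joint_velocities': array([ 0.00215175,  0.00025644, -0.00015331, -0.00118892,  0.00036401,
        0.00077239,  0.00121385]), 'tau': array([ 5.88273178e-05, -6.25229216e+01,  4.89334599e-02, -3.91833150e+01,
        1.63753907e-02,  1.64132343e-03,  3.34454887e-05]), 'position': array([ 0.18339836, -0.59748409,  0.40473168]), 'ee_rot': array([9.88933962e-01, 1.48356392e-01, 1.17658933e-05, 2.12323183e-05]), 'ft_force': array([-0.80509814,  0.22450965, -0.91219665]), 'torque': array([ 0.0007235 , -0.02584178, -0.00632103]), 'grasp_force': 0.0, 'grip_width': 1.0021653471697858}
```

Run:
```python
import cv2,numpy as np
from h import proj
a=cv2.imread("pics/scene0.png");b=cv2.imread("pics/top0.png")
for c in("scene","top"):
    print(c,np.round([proj(c,[.49,y,.119]) for y in(-.01,-.04,-.07)]).tolist())
def crop(im,c,w,h,s):
    u,v=map(int,c);return cv2.resize(im[max(v-h//2,0):v+h//2,max(u-w//2,0):u+w//2],None,fx=s,fy=s,interpolation=cv2.INTER_CUBIC)
cv2.imwrite("pics/s0big.png",crop(a,proj("scene",[.49,-.04,.119]),110,80,7))
cv2.imwrite("pics/t0big.png",crop(b,proj("top",[.49,-.04,.119]),110,80,7))
```

```text
scene [[289.0, 239.0], [298.0, 251.0], [307.0, 264.0]]
top [[334.0, 232.0], [349.0, 233.0], [363.0, 233.0]]
```

View pics/scene0.png

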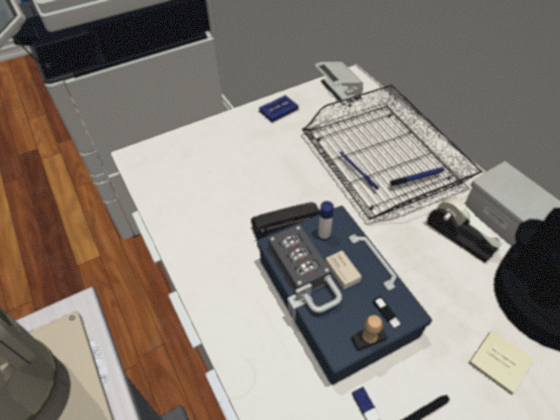

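View pics/top0.png

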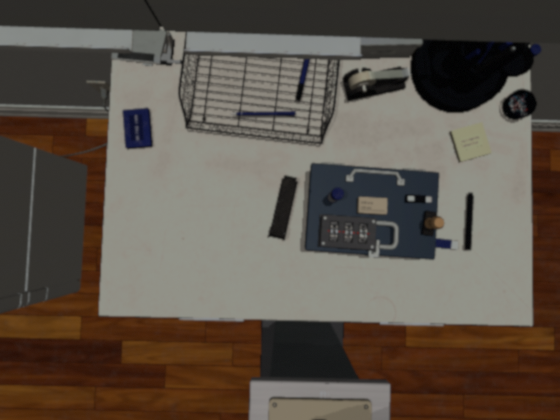

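View pics/s0big.png

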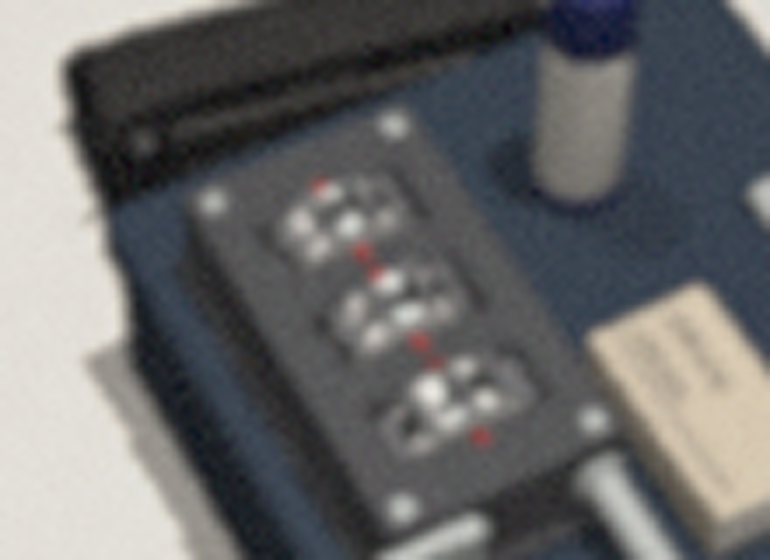

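View pics/t0big.png

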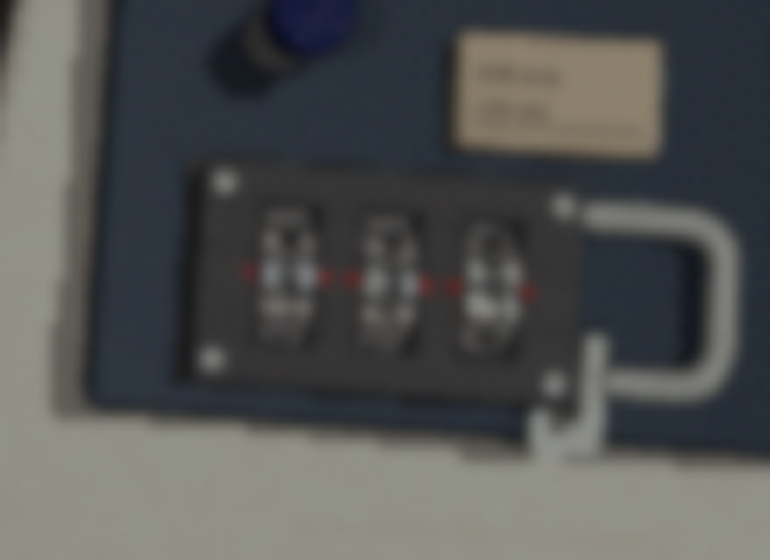

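Scene view: box with lock case at about (300,255), three wheels on it, shackle open to the right with the stamp beyond it at (372,330), glue stick at (325,220), carton at (343,268). In the zoomed top view the case screws are at (225,181), (565,207), (210,358) and (554,384). The right wheel seems to be half way. Next I'll fit the box pose from the screws and unroll the wheels.

```bash
cat >> h.py <<'E'
def boxpose():
    s0,t0=np.array(proj("scene",[.49,-.04,.119])).astype(int)-[55,40],np.array(proj("top",[.49,-.04,.119])).astype(int)-[55,40]
    S=[(394,125),(593,420),(213,203),(403,508)];T=[(225,181),(565,207),(210,358),(554,384)]
    P=[[ray(c,*((np.array(q)+.5)/7-.5+o),.109) for q in Q] for c,o,Q in(("scene",s0,S),("top",t0,T))]
    return np.array(P)
def avg(c,n): return np.mean([viewer.camera(c).astype(np.float32) for _ in range(n)],0)
def unroll(img,cam,B,s=8,shift=(0,0)):
    # B=(x,y,yaw) of box; returns three strips, front(+phi) down
    c,sn=np.cos(B[2]),np.sin(B[2]); out=[]
    for yw in(.085,.055,.025):
        phi=np.radians(np.linspace(-56,56,31*s)); Y=np.linspace(.009,-.009,18*s)
        M=np.zeros((len(phi),len(Y),2),np.float32)
        for i,a in enumerate(phi):
            for j in(0,len(Y)-1):
                lx,ly,z=-.05-.0155*np.sin(a),yw+Y[j],.099+.0155*np.cos(a)
                M[i,j]=proj(cam,[B[0]+c*lx-sn*ly,B[1]+sn*lx+c*ly,z])
            M[i]=np.linspace(M[i,0],M[i,-1],len(Y))
        M+=np.array(shift,np.float32)
        out.append(cv2.remap(img,M[...,0],M[...,1],cv2.INTER_CUBIC))
    return out
E
python3 - <<'E'
from h import *
P=boxpose()
for p in P:
    m=p.mean(0); d=(p[0]-p[1])+(p[2]-p[3]); e=p[0]-p[2]; yaw=np.arctan2(-d[0],d[1])
    c,s=np.cos(yaw),np.sin(yaw); o=m[:2]-np.array([[c,-s],[s,c]])@[-.05,.055]
    print(np.round(m,4),"yaw",yaw,"dy",np.linalg.norm(d)/2,"dx",np.linalg.norm(e),"box",np.round(o,4))
    B=(o[0],o[1],yaw); cam="scene" if p is P[0] else "top"
    im=avg(cam,16); np.save(f"pics/avg_{cam}.npy",im)
    strips=unroll(im,cam,B)
    row=np.hstack([np.pad(x,((5,5),(8,8),(0,0))) for x in strips]); 
    row=np.clip((row-row.min())*(255/np.percentile(row,99.5)),0,255).astype(np.uint8)
    cv2.imwrite(f"pics/un_{cam}.png",row)
a=cv2.imread("pics/un_scene.png");b=cv2.imread("pics/un_top.png")
z=np.vstack([a,b]);cv2.imwrite("pics/un.png",z);print(z.shape)
E
```

```text
[ 0.4921 -0.0397  0.109 ] yaw -0.04508864745005079 dy 0.09996054414740013 dx 0.05218516440301231 box [ 0.5395 -0.0969]
[ 0.4914 -0.0406  0.109 ] yaw -0.04939330633695076 dy 0.1007371659373737 dx 0.052049489842151554 box [ 0.5386 -0.098 ][ WARN:0@29.817] global loadsave.cpp:275 findDecoder imread_('pics/un_scene.png'): can't open/read file: check file path/integrity
Traceback (most recent call last):
ValueError: all the input arrays must have same number of dimensions, but the array at index 0 has 2 dimension(s) and the array at index 1 has 3 dimension(s)
```

Run:
```python
from h import *
im=avg("scene",16); np.save("pics/avg_scene.npy",im)
rows=[]
for cam,B in(("scene",(.5395,-.0969,-.047)),("top",(.5386,-.098,-.047))):
    strips=unroll(np.load(f"pics/avg_{cam}.npy"),cam,B)
    row=np.hstack([np.pad(x,((5,5),(8,8),(0,0))) for x in strips])
    rows.append(np.clip(row*(255/np.percentile(row,99.5)),0,255).astype(np.uint8))
z=np.vstack(rows);cv2.imwrite("pics/un.png",z);print(z.shape)
```

```text
(516, 480, 3)
```

View pics/un.png

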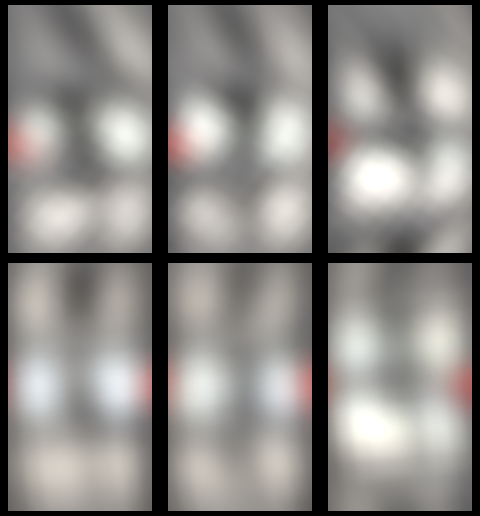

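```bash
cat > rd.py <<'E'
from h import *
import itertools
from scipy.ndimage import gaussian_filter, shift as ndshift
SS=5
def geom(cam,B,yw,theta,pad=17):
    """raycast wheel; theta = turn offset (rad) of cell 0 centre from top, growing to back"""
    p=viewer.camera_params(cam); f=210/np.tan(np.radians(p["vertical_fov"])/2); R=np.array(p["R"]);t=np.array(p["t"])
    c,s=np.cos(B[2]),np.sin(B[2]); Q=np.array([[c,-s,0],[s,c,0],[0,0,1]])
    ax=Q@[-.05,yw,.099]+[B[0],B[1],0]
    u0,v0=np.round(proj(cam,ax+[0,0,.014])).astype(int)-pad; n=2*pad+1
    g=(np.arange(n*SS)+.5)/SS-.5
    U,V=np.meshgrid(u0+g,v0+g); d=np.stack([(U-p["cx"])/f,(V-p["cy"])/f,np.ones_like(U)],-1)@R@Q
    o=Q.T@(-R.T@t-ax); 
    d/=-d[...,2:]                       # unit drop in z
    hit=np.zeros(U.shape,int); phi=np.zeros(U.shape);Y=np.zeros(U.shape);prevside=np.ones(U.shape,bool);done=np.zeros(U.shape,bool)
    for z in np.arange(.0205,.0085,-.00025):
        P=o+d*(o[2]-z); r=np.hypot(P[...,0],z); a=np.arctan2(-P[...,0],z)
        ca=(a+theta)/(np.pi/5); k=np.round(ca); da=(ca-k)*np.pi/5
        ridge=(np.pi/10-abs(da))*17.5e-3<.0016; ins=(r<np.where(ridge,.020,.0155))
        w=abs(P[...,1])<.007; new=ins&w&~done
        side=new&prevside; top=new&~prevside
        hit[top]=np.where(ridge,2,1)[top]; hit[side]=3; phi[new]=a[new];Y[new]=P[...,1][new]; done|=new; prevside=~w
    return dict(uv=(u0,v0,n),hit=hit,phi=phi,Y=Y,theta=theta)
def glyphs(font,h,w,th):
    G=[]
    for k in range(10):
        im=np.zeros((200,200),np.uint8); cv2.putText(im,str(k),(40,160),font,5,255,int(th),cv2.LINE_AA)
        ys,xs=np.nonzero(im>100); im=im[ys.min():ys.max()+1,xs.min():xs.max()+1]
        full=107; ww=w*im.shape[1]/ (im.shape[1] if k!=1 else 80)
        im=cv2.resize(im,(max(2,int(ww*1e4)),int(h*1e4)),interpolation=cv2.INTER_AREA)/255.
        can=np.zeros((100,140)); y0=(100-im.shape[0])//2;x0=(140-im.shape[1])//2
        can[y0:y0+im.shape[0],x0:x0+im.shape[1]]=im; G.append(can)
    return G
def ds(x,sig,n,sh):
    x=gaussian_filter(x,sig*SS) 
    x=ndshift(x,(sh[1]*SS,sh[0]*SS),order=1,mode="nearest")
    return x.reshape(n,SS,n,SS).mean((1,3))
def bases(g,G,k0,sig,sh):
    """k0 numeral at cell index 0"""
    n=g["uv"][2]; ca=(g["phi"]+g["theta"])/(np.pi/5); k=np.round(ca).astype(int); da=(ca-k)*np.pi/5
    yy=np.clip((50+da*.0155e4).astype(int),0,99); xx=np.clip((70-g["Y"]*1e4).astype(int),0,139)
    T=np.array(G)[(k+k0)%10,yy,xx]; wh=(g["hit"]==1)*1.; al=wh*(1-T)
    L=[al,al*np.sin(g["phi"]),(g["hit"]==2)*1.,(g["hit"]==2)*np.sin(g["phi"]),(g["hit"]==3)*1.]
    return np.stack([ds(b,sig,n,sh) for b in L]+[np.ones((n,n))],-1), ds((g["hit"]>0)*1.,.3,n,sh)
def fit(img,g,G,k0,sig,sh):
    u,v,n=g["uv"]; I=img[v:v+n,u:u+n].mean(-1); A,m=bases(g,G,k0,sig,sh); M=m>.6
    x,*_=np.linalg.lstsq(A[M],I[M],rcond=None); r=I[M]-A[M]@x; return (r@r)/((I[M]-I[M].mean())@(I[M]-I[M].mean()))
E
cat > run.py <<'E'
from rd import *
import sys
BX={"scene":(.5395,-.0969,-.047),"top":(.5386,-.098,-.047)}
def analyse(ims,thetas,cfgs,sigs=(.8,),yws=(.085,.055,.025)):
    g={(c,i):geom(c,BX[c],y,thetas[i]) for c in ims for i,y in enumerate(yws)}
    res=[]
    for (font,h,w,th),sig in itertools.product(cfgs,sigs):
        G=glyphs(font,h,w,th); E=np.zeros((3,10))
        for (c,i),gg in g.items():
            for k in range(10):
                E[i,k]+=min(fit(ims[c],gg,G,k,sig,(a,b)) for a in(-.6,0,.6) for b in(-.6,0,.6))
        res.append((E.min(1).sum(),(font,h,w,th,sig),E))
    return sorted(res,key=lambda r:r[0])
if __name__=="__main__":
    ims={c:np.load(f"pics/avg_{c}.npy") for c in("scene","top")}
    cf=[(0,.006,.0045,14),(0,.006,.0045,22),(0,.005,.0035,18),(0,.0065,.006,18)]
    for th in(np.pi/10,):
        for r in analyse(ims,(0,0,th),cf,(.7,1.1)):
            print(round(r[0],3),r[1]); print(np.round(r[2],2))
E
time python3 run.py
```

```text
1.224 (0, 0.0065, 0.006, 18, 0.7)
[[0.55 0.68 0.59 0.69 0.59 0.6  0.53 0.65 0.57 0.51]
 [0.49 0.48 0.48 0.42 0.42 0.43 0.51 0.43 0.43 0.4 ]
 [0.38 0.52 0.37 0.49 0.42 0.55 0.31 0.56 0.45 0.42]]
1.317 (0, 0.006, 0.0045, 22, 0.7)
[[0.56 0.66 0.59 0.64 0.61 0.59 0.56 0.63 0.59 0.55]
 [0.48 0.51 0.49 0.46 0.47 0.46 0.5  0.47 0.44 0.41]
 [0.38 0.52 0.42 0.47 0.46 0.53 0.35 0.54 0.47 0.44]]
1.447 (0, 0.006, 0.0045, 14, 0.7)
[[0.61 0.67 0.61 0.67 0.62 0.61 0.57 0.65 0.59 0.59]
 [0.58 0.6  0.57 0.55 0.55 0.54 0.56 0.56 0.51 0.5 ]
 [0.43 0.51 0.44 0.49 0.44 0.5  0.37 0.52 0.45 0.46]]
1.463 (0, 0.0065, 0.006, 18, 1.1)
[[0.63 0.7  0.64 0.69 0.65 0.64 0.6  0.71 0.61 0.61]
 [0.6  0.62 0.59 0.56 0.55 0.54 0.56 0.6  0.52 0.52]
 [0.4  0.48 0.38 0.44 0.41 0.48 0.34 0.48 0.39 0.41]]
1.53 (0, 0.006, 0.0045, 22, 1.1)
[[0.64 0.7  0.64 0.67 0.66 0.64 0.62 0.7  0.62 0.62]
 [0.6  0.63 0.59 0.59 0.58 0.56 0.57 0.61 0.53 0.54]
 [0.42 0.5  0.41 0.45 0.44 0.47 0.38 0.48 0.42 0.42]]
1.583 (0, 0.005, 0.0035, 18, 0.7)
[[0.62 0.67 0.63 0.66 0.64 0.62 0.61 0.65 0.61 0.61]
 [0.6  0.62 0.6  0.6  0.59 0.57 0.59 0.61 0.55 0.56]
 [0.46 0.52 0.45 0.48 0.46 0.49 0.42 0.51 0.46 0.47]]
1.674 (0, 0.006, 0.0045, 14, 1.1)
[[0.67 0.72 0.67 0.7  0.68 0.68 0.65 0.72 0.65 0.66]
 [0.65 0.68 0.64 0.64 0.63 0.62 0.62 0.65 0.6  0.61]
 [0.47 0.51 0.46 0.48 0.46 0.49 0.42 0.5  0.45 0.47]]
1.762 (0, 0.005, 0.0035, 18, 1.1)
[[0.68 0.71 0.68 0.7  0.69 0.69 0.67 0.72 0.68 0.67]
 [0.66 0.69 0.66 0.66 0.66 0.65 0.65 0.67 0.63 0.64]
 [0.49 0.52 0.48 0.5  0.48 0.5  0.46 0.5  0.47 0.49]]
real	1m55.626s
user	1m41.973s
sys	0m13.944s
```

The picture shows bright patches beside dark, unreadable numerals. The model fit puts the right wheel between 6 (back) and 7 (front); left and middle are still unclear. I'll move in now and read them by rolling.

```bash
cat >> h.py <<'E'
BOX=np.array([.539,-.0975]); YAW=-.047
def tip():
    o=manip.get_obs(); x,y,z,w=o["ee_rot"]; ang=2*np.arctan2(y,x)
    c,s=np.cos(YAW),np.sin(YAW); d=np.array(o["position"][:2])-BOX
    return o,np.array([c*d[0]+s*d[1],-s*d[0]+c*d[1],o["position"][2]-.173])*1e3,(ang-YAW+np.pi)%(2*np.pi)-np.pi
def to(x,y,z):
    o,p,a=tip(); d=np.array([x,y,z])-p
    c,s=np.cos(a),np.sin(a)
    print("clk",round(o["clock"],2),"tip_box",p.round(1),"spin",round(a,3),"F",np.round(o["ft_force"],1),"-> dp",np.round([c*d[0]+s*d[1],s*d[0]-c*d[1],-d[2]],1))
E
python3 - <<'E'
from h import *
to(-73,25,170)
for cam,u,v in(("top",294+740/7,193+300/7),):print(ray(cam,u,v,.095))
E
```

```text
clk 3.6 tip_box [-331.7 -516.1  231.8] spin 0.345 F [-1.   0.4 -0.5] -> dp [ 426.4 -421.8   61.8]
[ 0.48606769 -0.15106623  0.095     ]
```

{"api": "arm_command", "payload": {
  "plan": [
    {"dp":[0,0,0],"spin":0.12},
    {"dp":[0,0,0],"spin":0.12},
    {"dp":[0,0,0],"spin":0.105}
  ],
  "grip": 1
}}

```text
clock: 3.9
position: [0.1834, -0.5975, 0.4047]
ee_rot: [1.0, -0.026, 0.0, 0.0]
ft_force: [-0.3, -0.4, 0.5]
grip_width: 0.511
grasp_force: 0.0
```

```bash
python3 -c "
from h import *
to(-73,25,170)"
```

```text
clk 3.9 tip_box [-331.7 -516.2  231.7] spin -0.005 F [-0.3 -0.4  0.5] -> dp [ 256.  -542.5   61.7]
```

{"api": "arm_command", "payload": {
  "plan": [
    {"dp":[17,-35,0]},
    {"dp":[17,-35,0]},
    {"dp":[17,-35,0]},
    {"dp":[17,-35,0]},
    {"dp":[17,-35,0]}
  ]
}}

```text
invalid input at $.plan[0]: expected keys dp, spin
```

{"api": "arm_command", "payload": {
  "plan": [
    {"dp":[17,-35,0]},
    {"dp":[17,-35,0]},
    {"dp":[17,-35,0]},
    {"dp":[17,-35,0]},
    {"dp":[17,-35,0]}
  ]
}}

```text
invalid input at $.plan[0]: expected keys dp, spin
```

{"api": "arm_command", "payload": {
  "plan": [
    {"dp":[17,-35,2]},
    {"dp":[17,-35,5]},
    {"dp":[17,-35,5]},
    {"dp":[17,-35,10]},
    {"dp":[17,-35,15]}
  ]
}}

```text
invalid input at $.plan[0]: expected keys dp, spin
```

```bash
python3 -c "
from h import *
to(-73,25,126.5)
for c in('scene','top'): cv2.imwrite(f'pics/{c}1.png',viewer.camera(c))
"
```

```text
clk 3.9 tip_box [-331.7 -516.2  231.7] spin -0.005 F [-0.3 -0.4  0.5] -> dp [ 256.  -542.5  105.2]
```

View pics/scene1.png

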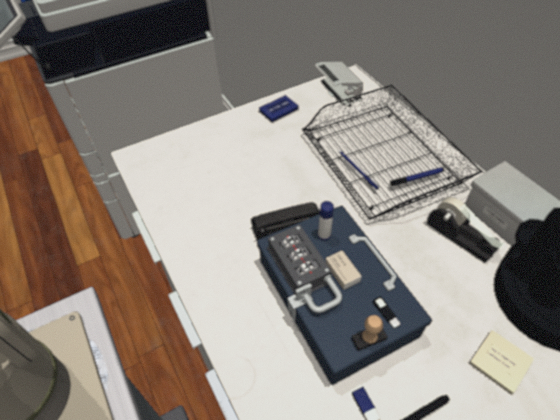

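Both keys are required in each row, so the calls were refused. The picture is unchanged. I'll resend with spin.

{"api": "arm_command", "payload": {
  "plan": [
    {"dp":[17,-35,0],"spin":0},
    {"dp":[17,-35,0],"spin":0},
    {"dp":[17,-35,0],"spin":0},
    {"dp":[17,-35,0],"spin":0},
    {"dp":[17,-35,0],"spin":0}
  ]
}}

```text
clock: 4.5
position: [0.2771, -0.4252, 0.4049]
ee_rot: [1.0, -0.022, 0.0, 0.0]
ft_force: [0.7, -0.7, -0.1]
grip_width: -0.003
grasp_force: 0.0
```

{"api": "arm_command", "payload": {
  "plan": [
    {"dp":[17,-35,0],"spin":0},
    {"dp":[17,-35,0],"spin":0},
    {"dp":[17,-35,0],"spin":0},
    {"dp":[17,-35,0],"spin":0},
    {"dp":[17,-35,0],"spin":0}
  ]
}}

```text
clock: 5.0
position: [0.3702, -0.2544, 0.405]
ee_rot: [1.0, -0.022, 0.0, 0.0]
ft_force: [0.8, -0.3, 0.1]
grip_width: -0.0
grasp_force: 0.0
```

{"api": "arm_command", "payload": {
  "plan": [
    {"dp":[17,-35,2],"spin":0},
    {"dp":[17,-35,5],"spin":0},
    {"dp":[17,-35,5],"spin":0},
    {"dp":[17,-35,10],"spin":0},
    {"dp":[17,-35,15],"spin":0}
  ]
}}

```text
clock: 5.5
position: [0.4636, -0.0836, 0.3683]
ee_rot: [1.0, -0.022, 0.001, 0.0]
ft_force: [1.0, -0.3, -0.5]
grip_width: -0.002
grasp_force: 0.0
```

```bash
python3 -c "
from h import *
to(-73,25,126.5)
"
```

```text
clk 5.5 tip_box [-76.   10.3 195.3] spin 0.003 F [ 1.  -0.3 -0.5] -> dp [  3.  -14.7  68.8]
```

{"api": "arm_command", "payload": {
  "plan": [
    {"dp":[1,-8,35],"spin":0},
    {"dp":[1.5,-6.7,33.5],"spin":-0.003},
    {"dp":[0,0,0],"spin":0},
    {"dp":[0,0,6],"spin":0},
    {"dp":[0,0,4],"spin":0}
  ]
}}

```text
clock: 6.0
position: [0.4666, -0.0712, 0.2905]
ee_rot: [1.0, -0.022, 0.001, 0.0]
ft_force: [1.0, -0.8, 0.1]
grip_width: 0.0
grasp_force: 0.0
```

```bash
python3 -c "
from h import *
to(-61,25,116.5)
"
```

```text
clk 6.0 tip_box [-73.6  22.9 117.5] spin 0.003 F [ 1.  -0.8  0.1] -> dp [12.6 -2.1  1. ]
```

{"api": "arm_command", "payload": {
  "plan": [
    {"dp":[5,-2,0],"spin":0},
    {"dp":[5,0,0],"spin":0},
    {"dp":[3.5,0,0],"spin":0},
    {"dp":[0,0,0],"spin":0}
  ]
}}

```text
clock: 6.4
position: [0.4805, -0.0693, 0.29]
ee_rot: [1.0, -0.022, 0.001, 0.0]
ft_force: [-0.1, -1.0, 3.8]
grip_width: -0.003
grasp_force: 2.1
```

{"api": "arm_command", "payload": {
  "plan": [
    {"dp":[0,0,-20],"spin":0},
    {"dp":[-50,0,-20],"spin":0},
    {"dp":[-50,0,0],"spin":0},
    {"dp":[0,0,0],"spin":0}
  ]
}}

```text
clock: 6.8
position: [0.3785, -0.0648, 0.3274]
ee_rot: [1.0, -0.023, -0.001, 0.002]
ft_force: [0.4, -0.4, 0.5]
grip_width: -0.003
grasp_force: 0.0
```

Run:
```python
from h import *
to(-73,55,126.5)
for c in("scene","top"): np.save(f"pics/avg1_{c}.npy",avg(c,8))
rows=[]
for cam,B in(("scene",(.5395,-.0969,-.047)),("top",(.5386,-.098,-.047))):
    for nm in("avg","avg1"):
        strips=unroll(np.load(f"pics/{nm}_{cam}.npy"),cam,B,5)
        rows.append(np.hstack([np.pad(x,((4,4),(4,4),(0,0))) for x in strips]))
rows=[np.clip(r*(255/np.percentile(rows[i//2*2],99.3)),0,255).astype(np.uint8) for i,r in enumerate(rows)]
cv2.imwrite("pics/un1.png",np.vstack([np.hstack(rows[:2]),np.hstack(rows[2:])]))
```

```text
clk 6.8 tip_box [-161.8   25.1  154.4] spin 0.001 F [ 0.4 -0.4  0.5] -> dp [ 88.9 -29.7  27.9]Traceback (most recent call last):
  File "<stdin>", line 7, in <module>
  File "h.py", line 25, in unroll
    M[i,j]=proj(cam,[B[0]+c*lx-sn*ly,B[1]+sn*lx+c*ly,z])
           ~~~~^^^^^^^^^^^^^^^^^^^^^^^^^^^^^^^^^^^^^^^^^
  File "h.py", line 4, in proj
    p=viewer.camera_params(cam); f=210/np.tan(np.radians(p["vertical_fov"])/2)
ValueError: time passes only in moves, steps and waits
```

```bash
python3 - <<'E'
s=open('h.py').read().replace("viewer.camera_params(cam)","CP(cam)")
s=s.replace("import numpy as np, cv2","import numpy as np, cv2, pickle, os\n_c=pickle.load(open('cp.pkl','rb')) if os.path.exists('cp.pkl') else {}\ndef CP(c):\n    if c not in _c: _c[c]=viewer.camera_params(c); pickle.dump(_c,open('cp.pkl','wb'))\n    return _c[c]",1)
open('h.py','w').write(s)
r=open('rd.py').read().replace("viewer.camera_params(cam)","CP(cam)");open('rd.py','w').write(r)
E
cat >> h.py <<'E'
def sheet(names,out,s=5):
    cols=[]
    for nm in names:
        col=[]
        for cam,B in(("scene",(.5395,-.0969,-.047)),("top",(.5386,-.098,-.047))):
            st=unroll(np.load(f"pics/{nm}_{cam}.npy"),cam,B,s); r=np.hstack([np.pad(x,((4,4),(4,4),(0,0))) for x in st])
            col.append(np.clip(r*(255/np.percentile(r,99.3)),0,255))
        cols.append(np.vstack(col))
    cv2.imwrite(out,np.hstack(cols).astype(np.uint8))
E
python3 -c "
from h import *
print([os.path.exists(f'pics/avg1_{c}.npy') for c in('scene','top')])
sheet(['avg','avg1'],'pics/un1.png')"
```

```text
[True, True]
```

View pics/un1.png

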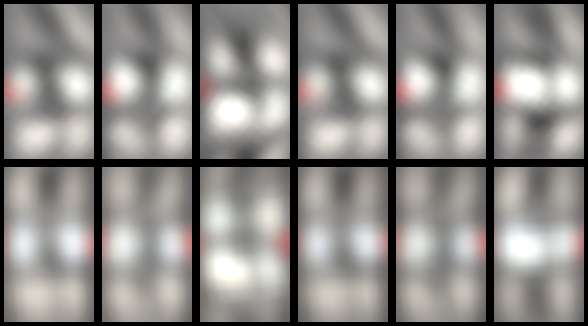

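The sheet shows the right wheel advanced one step: the bright-left numeral at (230,110) is now on top at (527,88). I'll improve the reader.

```bash
cat > rd2.py <<'E'
from rd import *
BX={"scene":(.5395,-.0969,-.047),"top":(.5386,-.098,-.047)}
SH=[(a,b) for a in np.arange(-1,1.01,.25) for b in np.arange(-1,1.01,.25)]
def prep(nm,cam,i,th):
    g=geom(cam,BX[cam],(.085,.055,.025)[i],th,14); u,v,n=g["uv"]; I=np.load(f"pics/{nm}_{cam}.npy").mean(-1)
    g["I"]=[cv2.getRectSubPix(I.astype(np.float32),(n,n),(float(u+(n-1)/2+a),float(v+(n-1)/2+b))) for a,b in SH]
    ca=(g["phi"]+th)/(np.pi/5); k=np.round(ca).astype(int); da=(ca-k)*np.pi/5
    g["k"]=k; g["yy"]=np.clip((50+da*.0155e4).astype(int),0,99); g["xx"]=np.clip((70-g["Y"]*1e4).astype(int),0,139)
    return g
def dsm(x,sig,n): return gaussian_filter(x,sig*SS).reshape(n,SS,n,SS).mean((1,3))
def score(g,G,sig):
    n=g["uv"][2]; G=np.array(G); h=g["hit"]; ks=(-1,0,1) if abs(g["theta"])<.1 else (0,1)
    fix=[dsm((h==2)*1.,sig,n),dsm((h==2)*np.sin(g["phi"]),sig,n),dsm((h==3)*1.,sig,n),np.ones((n,n))]
    m=dsm((h>0)*1.,.3,n)>.7; E=np.zeros((10,len(SH)))
    cell={(k,d):dsm((h==1)*(g["k"]==k)*(1-G[d,g["yy"],g["xx"]]),sig,n)[m] for k in ks for d in range(10)}
    Y=np.array([I[m] for I in g["I"]]).T
    for k0 in range(10):
        A=np.stack([cell[k,(k+k0)%10] for k in ks]+[f[m] for f in fix],-1)
        q,_=np.linalg.qr(A); r=Y-q@(q.T@Y); E[k0]=(r**2).sum(0)/((Y-Y.mean(0))**2).sum(0)
    return E
def read(states,cfgs,sigs):
    """states: list of (name, (thetas), (offset of each wheel))"""
    P=[(cam,i,off[i],prep(nm,cam,i,th[i])) for nm,th,off,wh in states for cam in("scene","top") for i in wh]
    res=[]
    for cf in cfgs:
        G=glyphs(*cf)
        for sg in sigs:
            T={c:np.zeros((3,10,len(SH))) for c in("scene","top")}
            for cam,i,off,g in P: T[cam][i]+=np.roll(score(g,G,sg),-off,0)
            E=0
            for c in T:
                j=T[c].min(1).sum(0).argmin(); E=E+T[c][:,:,j]
                sh=SH[j]
            res.append((E.min(1).sum(),cf,sg,E))
    return sorted(res,key=lambda r:r[0])
E
cat > r1.py <<'E'
from rd2 import *
H=np.pi/10
st=[("avg",(0,0,H),(0,0,0),(0,1,2)),("avg1",(0,0,0),(0,0,1),(2,))]
cf=[(f,h,w,t) for f in(0,2) for h in(.0055,.0065) for w in(.0045,.006,.0075) for t in(14,22)]
R=read(st,cf,(.5,.8))
for r in R[:5]:print(round(r[0],3),r[1:3]);print(np.round(r[3],2))
E
time timeout 500 python3 r1.py
```

```text
0.993 ((0, 0.0065, 0.006, 22), 0.8)
[[0.34 0.51 0.39 0.49 0.42 0.43 0.31 0.54 0.39 0.36]
 [0.3  0.38 0.31 0.3  0.3  0.27 0.26 0.35 0.24 0.24]
 [0.5  0.75 0.57 0.74 0.65 0.8  0.45 0.81 0.7  0.65]]
1.0 ((2, 0.0065, 0.006, 22), 0.8)
[[0.32 0.49 0.4  0.45 0.44 0.46 0.3  0.55 0.41 0.38]
 [0.24 0.33 0.27 0.25 0.28 0.25 0.23 0.32 0.22 0.21]
 [0.52 0.79 0.67 0.76 0.75 0.89 0.48 0.9  0.77 0.71]]
1.018 ((2, 0.0065, 0.006, 14), 0.8)
[[0.37 0.5  0.41 0.47 0.42 0.45 0.31 0.54 0.37 0.37]
 [0.32 0.4  0.33 0.31 0.32 0.29 0.28 0.36 0.25 0.25]
 [0.52 0.72 0.59 0.73 0.64 0.79 0.46 0.78 0.64 0.64]]
1.031 ((0, 0.0065, 0.0075, 22), 0.8)
[[0.37 0.53 0.38 0.54 0.41 0.45 0.31 0.56 0.4  0.36]
 [0.33 0.37 0.3  0.31 0.28 0.27 0.26 0.34 0.25 0.25]
 [0.52 0.8  0.57 0.81 0.67 0.86 0.47 0.86 0.75 0.67]]
1.039 ((2, 0.0065, 0.0045, 22), 0.8)
[[0.33 0.49 0.41 0.43 0.44 0.44 0.32 0.53 0.39 0.37]
 [0.28 0.37 0.3  0.29 0.32 0.28 0.26 0.35 0.25 0.24]
 [0.51 0.73 0.65 0.7  0.7  0.79 0.48 0.81 0.72 0.68]]
real	0m23.784s
user	0m24.219s
sys	0m0.200s
```

{"api": "arm_command", "payload": {
  "plan": [
    {"dp":[40,-15,0],"spin":0},
    {"dp":[40,-14.9,12],"spin":0},
    {"dp":[22.3,0,20.4],"spin":0},
    {"dp":[0,0,0],"spin":0},
    {"dp":[0,0,0],"spin":0}
  ]
}}

```text
clock: 8.1
position: [0.4866, -0.0395, 0.2949]
ee_rot: [1.0, -0.022, -0.001, -0.001]
ft_force: [0.6, -0.3, -0.4]
grip_width: 0.0
grasp_force: 0.0
```

```bash
python3 -c "
from h import *
to(-59.5,55,122)"
```

```text
clk 8.1 tip_box [-55.   55.5 121.9] spin 0.003 F [ 0.6 -0.3 -0.4] -> dp [-4.5  0.5 -0.1]
```

{"api": "arm_command", "payload": {
  "plan": [
    {"dp":[-18.5,0,0],"spin":0},
    {"dp":[0,0,5.5],"spin":0},
    {"dp":[7,0,0],"spin":0},
    {"dp":[6.5,0,0],"spin":0},
    {"dp":[0.5,0,-5.5],"spin":0}
  ]
}}

```text
clock: 8.6
position: [0.4834, -0.0396, 0.2958]
ee_rot: [1.0, -0.022, 0.0, -0.0]
ft_force: [-0.9, 0.5, -1.4]
grip_width: -0.002
grasp_force: 0.0
```

{"api": "arm_command", "payload": {
  "plan": [
    {"dp":[-50,0,-20],"spin":0},
    {"dp":[-50,0,-10],"spin":0},
    {"dp":[0,0,0],"spin":0}
  ]
}}

```text
clock: 8.9
position: [0.3834, -0.0347, 0.3256]
ee_rot: [1.0, -0.022, 0.001, 0.003]
ft_force: [1.0, -0.7, -0.2]
grip_width: -0.0
grasp_force: 0.0
```

```bash
cat > r2.py <<'E'
from rd2 import *
H=np.pi/10
to(-59.5,55,122)
for c in("scene","top"): np.save(f"pics/avg2_{c}.npy",avg(c,6))
d=[abs(np.load(f"pics/avg2_scene.npy")-np.load(f"pics/avg1_scene.npy"))]
for i in range(3):
    u,v,n=geom("scene",BX["scene"],(.085,.055,.025)[i],0,6)["uv"]; print("wheel",i,"change",d[0][v:v+n,u:u+n].mean().round(1))
st=[("avg",(0,0,H),(0,0,0),(0,1,2)),("avg1",(0,0,0),(0,0,1),(2,)),("avg2",(0,0,0),(0,1,0),(1,))]
cf=[(f,.0065,w,t) for f in(0,2) for w in(.0045,.006) for t in(14,22)]
for r in read(st,cf,(.8,))[:2]:print(round(r[0],3),r[1:3]);print(np.round(r[3],2))
E
python3 r2.py
```

```text
clk 8.9 tip_box [-158.3   55.4  152.6] spin 0.002 F [ 1.  -0.7 -0.2] -> dp [98.8  0.6 30.6]
wheel 0 change 0.8
wheel 1 change 8.2
wheel 2 change 0.8
1.291 ((2, 0.0065, 0.006, 22), 0.8)
[[0.32 0.49 0.4  0.45 0.44 0.46 0.3  0.55 0.41 0.38]
 [0.53 0.7  0.6  0.58 0.59 0.65 0.51 0.67 0.57 0.57]
 [0.52 0.79 0.67 0.76 0.75 0.89 0.48 0.9  0.77 0.71]]
1.3 ((0, 0.0065, 0.006, 22), 0.8)
[[0.34 0.51 0.39 0.49 0.42 0.43 0.31 0.54 0.39 0.36]
 [0.6  0.77 0.64 0.62 0.6  0.65 0.54 0.68 0.58 0.61]
 [0.5  0.75 0.57 0.74 0.65 0.8  0.45 0.81 0.7  0.65]]
```

```bash
python3 -c "
from h import *
to(-74,55,122)"
```

```text
clk 9.5 tip_box [-154.5   55.2  150.5] spin 0.003 F [-0.3 -0.3  0.5] -> dp [80.5  0.5 28.5]
```

{"api": "arm_command", "payload": {
  "plan": [
    {"dp":[40,0,10],"spin":0},
    {"dp":[30,0.5,10],"spin":0},
    {"dp":[10.5,0,8.5],"spin":0},
    {"dp":[0,0,0],"spin":0},
    {"dp":[0,0,0],"spin":0}
  ]
}}

```text
clock: 10.0
position: [0.4671, -0.0391, 0.295]
ee_rot: [1.0, -0.022, -0.001, -0.0]
ft_force: [0.4, 0.1, 0.2]
grip_width: -0.0
grasp_force: 0.0
```

{"api": "arm_command", "payload": {
  "plan": [
    {"dp":[0,0,5.5],"spin":0},
    {"dp":[7,0,0],"spin":0},
    {"dp":[7,0,0],"spin":0},
    {"dp":[0.5,0,-5.5],"spin":0},
    {"dp":[-14.5,0,0],"spin":0}
  ]
}}

```text
clock: 10.5
position: [0.4686, -0.0391, 0.2963]
ee_rot: [1.0, -0.022, 0.001, -0.0]
ft_force: [-0.4, -0.5, -0.5]
grip_width: 0.005
grasp_force: 0.0
```

{"api": "arm_command", "payload": {
  "plan": [
    {"dp":[0,0,5.5],"spin":0},
    {"dp":[7,0,0],"spin":0},
    {"dp":[7,0,0],"spin":0},
    {"dp":[0.5,0,-5.5],"spin":0},
    {"dp":[-14.5,0,0],"spin":0}
  ]
}}

```text
clock: 11.0
position: [0.469, -0.0391, 0.2961]
ee_rot: [1.0, -0.022, 0.001, -0.001]
ft_force: [-0.3, -0.2, -0.9]
grip_width: -0.002
grasp_force: 0.0
```

{"api": "arm_command", "payload": {
  "plan": [
    {"dp":[-40,0,-10],"spin":0},
    {"dp":[-40,0,-10],"spin":0},
    {"dp":[0,0,0],"spin":0},
    {"dp":[0,0,0],"spin":0}
  ]
}}

```text
clock: 11.4
position: [0.3877, -0.0357, 0.3162]
ee_rot: [1.0, -0.022, 0.001, 0.001]
ft_force: [0.6, -0.3, 0.3]
grip_width: 0.001
grasp_force: 0.0
```

```bash
cat > shot.py <<'E'
from rd2 import *
import sys
def shot(new,old,n=3):
    for c in("scene","top"): np.save(f"pics/{new}_{c}.npy",avg(c,n))
    for i in range(3):
        u,v,n=geom("scene",BX["scene"],(.085,.055,.025)[i],0,6)["uv"]; D=abs(np.load(f"pics/{new}_scene.npy")-np.load(f"pics/{old}_scene.npy"))
        print("wheel",i,"change",D[v:v+n,u:u+n].mean().round(1))
    to(-74,55,122)
if __name__=="__main__": shot(*sys.argv[1:3])
E
python3 shot.py avg3 avg2; python3 -c "
from h import *
sheet(['avg2','avg3'],'pics/un2.png')"
```

```text
wheel 0 change 1.1
wheel 1 change 9.2
wheel 2 change 1.0
clk 11.7 tip_box [-153.7   54.8  141.8] spin 0.003 F [0.5 0.6 0.5] -> dp [79.7  0.  19.8]
```

View pics/un2.png

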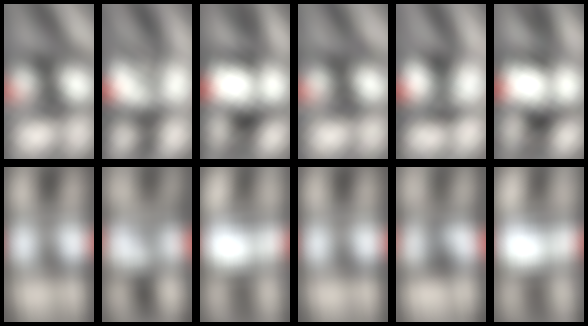

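The sheet shows the middle wheel (right half, middle strips) now matching the left wheel's pattern, with the same bright front numeral. I'll fit again with the new state.

```bash
cat > r3.py <<'E'
from rd2 import *
H=np.pi/10
cf=[(f,.0065,.006,t) for f in(0,2) for t in(18,24)]
for o3 in(3,2):
    st=[("avg",(0,0,H),(0,0,0),(0,1,2)),("avg1",(0,0,0),(0,0,1),(2,)),("avg2",(0,0,0),(0,1,0),(1,)),("avg3",(0,0,0),(0,o3,0),(1,))]
    for r in read(st,cf,(.8,))[:1]:print(o3,round(r[0],3),r[1:3]);print(np.round(r[3],2))
st=[("avg",(0,0,H),(0,0,0),(0,1,2)),("avg2",(0,0,0),(0,0,1),(2,)),]
G=glyphs(2,.0065,.006,22)
for nm in("avg","avg2","avg3"):
    E=0
    for cam in("scene","top"): E=E+score(prep(nm,cam,1,0),G,.8).min(1)
    print(nm,np.round(E,2))
E
python3 r3.py
```

```text
3 1.647 ((0, 0.0065, 0.006, 24), 0.8)
[[0.33 0.51 0.38 0.49 0.43 0.43 0.31 0.54 0.4  0.35]
 [1.04 1.18 1.04 0.9  1.13 1.03 0.89 1.   1.09 0.97]
 [0.5  0.77 0.59 0.74 0.69 0.83 0.45 0.85 0.74 0.66]]
2 1.657 ((0, 0.0065, 0.006, 24), 0.8)
[[0.33 0.51 0.38 0.49 0.43 0.43 0.31 0.54 0.4  0.35]
 [0.95 1.22 1.05 1.02 0.9  1.16 0.92 1.04 0.9  1.11]
 [0.5  0.77 0.59 0.74 0.69 0.83 0.45 0.85 0.74 0.66]]
avg [0.24 0.32 0.26 0.24 0.28 0.25 0.23 0.31 0.22 0.21]
avg2 [0.33 0.27 0.33 0.3  0.3  0.29 0.36 0.28 0.32 0.32]
avg3 [0.32 0.5  0.39 0.44 0.43 0.44 0.29 0.51 0.39 0.36]
```

{"api": "arm_command", "payload": {
  "plan": [
    {"dp":[40,0,10],"spin":0},
    {"dp":[30,0,6],"spin":0},
    {"dp":[9.5,0,3.8],"spin":0},
    {"dp":[0,0,0],"spin":0},
    {"dp":[0,0,0],"spin":0}
  ]
}}

```text
clock: 12.2
position: [0.4663, -0.039, 0.295]
ee_rot: [1.0, -0.022, -0.001, -0.0]
ft_force: [0.5, -0.1, 0.1]
grip_width: -0.004
grasp_force: 0.0
```

{"api": "arm_command", "payload": {
  "plan": [
    {"dp":[0,0,5.5],"spin":0},
    {"dp":[7,0,0],"spin":0},
    {"dp":[7,0,0],"spin":0},
    {"dp":[0.5,0,-5.5],"spin":0},
    {"dp":[-14.5,0,0],"spin":0}
  ]
}}

```text
clock: 12.7
position: [0.4681, -0.0391, 0.2964]
ee_rot: [1.0, -0.022, 0.001, -0.0]
ft_force: [-0.8, 0.4, 0.3]
grip_width: -0.002
grasp_force: 0.0
```

{"api": "arm_command", "payload": {
  "plan": [
    {"dp":[0,0,5.5],"spin":0},
    {"dp":[7,0,0],"spin":0},
    {"dp":[7,0,0],"spin":0},
    {"dp":[0.5,0,-5.5],"spin":0},
    {"dp":[-14.5,0,0],"spin":0}
  ]
}}

```text
clock: 13.2
position: [0.4686, -0.0391, 0.2962]
ee_rot: [1.0, -0.022, 0.001, -0.001]
ft_force: [0.1, 0.0, 0.1]
grip_width: 0.001
grasp_force: 0.0
```

{"api": "arm_command", "payload": {
  "plan": [
    {"dp":[-40,0,-10],"spin":0},
    {"dp":[-40,0,-10],"spin":0},
    {"dp":[0,0,0],"spin":0},
    {"dp":[0,0,0],"spin":0}
  ]
}}

```text
clock: 13.6
position: [0.3872, -0.0357, 0.3164]
ee_rot: [1.0, -0.022, 0.001, 0.001]
ft_force: [0.5, -0.2, 0.1]
grip_width: -0.001
grasp_force: 0.0
```

```bash
python3 shot.py avg4 avg3
```

```text
wheel 0 change 1.3
wheel 1 change 7.4
wheel 2 change 1.2
clk 13.9 tip_box [-154.2   54.8  142. ] spin 0.003 F [ 0.7 -0.2  0.2] -> dp [80.2  0.  20. ]
```

{"api": "arm_command", "payload": {
  "plan": [
    {"dp":[40,0,10],"spin":0},
    {"dp":[30,0,6],"spin":0},
    {"dp":[10,0,4],"spin":0},
    {"dp":[0,0,0],"spin":0},
    {"dp":[0,0,0],"spin":0}
  ]
}}

```text
clock: 14.4
position: [0.4667, -0.039, 0.2949]
ee_rot: [1.0, -0.022, -0.001, -0.001]
ft_force: [-0.9, -0.4, 0.0]
grip_width: 0.001
grasp_force: 0.0
```

{"api": "arm_command", "payload": {
  "plan": [
    {"dp":[0,0,5.5],"spin":0},
    {"dp":[7,0,0],"spin":0},
    {"dp":[7,0,0],"spin":0},
    {"dp":[0.5,0,-5.5],"spin":0},
    {"dp":[-14.5,0,0],"spin":0}
  ]
}}

```text
clock: 14.9
position: [0.4681, -0.0391, 0.2964]
ee_rot: [1.0, -0.022, 0.001, -0.0]
ft_force: [-0.4, -0.7, -0.7]
grip_width: -0.0
grasp_force: 0.0
```

{"api": "arm_command", "payload": {
  "plan": [
    {"dp":[0,0,5.5],"spin":0},
    {"dp":[7,0,0],"spin":0},
    {"dp":[7,0,0],"spin":0},
    {"dp":[0.5,0,-5.5],"spin":0},
    {"dp":[-14.5,0,0],"spin":0}
  ]
}}

```text
clock: 15.4
position: [0.4686, -0.039, 0.2963]
ee_rot: [1.0, -0.022, 0.001, -0.001]
ft_force: [-1.1, -0.5, -0.3]
grip_width: 0.0
grasp_force: 0.0
```

{"api": "arm_command", "payload": {
  "plan": [
    {"dp":[-40,0,-10],"spin":0},
    {"dp":[-40,0,-10],"spin":0},
    {"dp":[0,0,0],"spin":0},
    {"dp":[0,0,0],"spin":0}
  ]
}}

```text
clock: 15.8
position: [0.3872, -0.0357, 0.3164]
ee_rot: [1.0, -0.022, 0.001, 0.001]
ft_force: [0.7, -0.1, -0.2]
grip_width: 0.001
grasp_force: 0.0
```

```bash
python3 shot.py avg5 avg4
```

```text
wheel 0 change 1.4
wheel 1 change 9.2
wheel 2 change 1.3
clk 16.1 tip_box [-154.2   54.7  142. ] spin 0.003 F [0.1 0.6 0.9] -> dp [80.2  0.  20. ]
```

```bash
cat > r4.py <<'E'
from rd2 import *
def strip(nm,cam,i): return unroll(np.load(f"pics/{nm}_{cam}.npy"),cam,BX[cam],4)[i].mean(-1)
import sys
ref=[("avg",0),("avg",1),("avg2",1),("avg3",1),("avg4",1),("avg5",1),("avg1",2)]
for cam in("scene","top"):
    S=[strip(n,cam,i)[10:-10,8:-8].ravel() for n,i in ref]
    print(cam);print(np.round(np.corrcoef(S),2))
G=glyphs(2,.0065,.006,22)
for nm in("avg","avg2","avg3","avg4","avg5"):
    E=0
    for cam in("scene","top"): E=E+score(prep(nm,cam,1,0),G,.8).min(1)
    print(nm,np.round(E,2))
E
python3 r4.py
```

```text
scene
[[1.   0.86 0.58 0.93 0.73 0.92 0.4 ]
 [0.86 1.   0.85 0.96 0.93 0.93 0.69]
 [0.58 0.85 1.   0.76 0.81 0.74 0.93]
 [0.93 0.96 0.76 1.   0.85 0.96 0.59]
 [0.73 0.93 0.81 0.85 1.   0.77 0.66]
 [0.92 0.93 0.74 0.96 0.77 1.   0.6 ]
 [0.4  0.69 0.93 0.59 0.66 0.6  1.  ]]
top
[[1.   0.88 0.57 0.96 0.42 0.93 0.52]
 [0.88 1.   0.78 0.83 0.66 0.86 0.68]
 [0.57 0.78 1.   0.45 0.63 0.53 0.93]
 [0.96 0.83 0.45 1.   0.42 0.93 0.38]
 [0.42 0.66 0.63 0.42 1.   0.35 0.41]
 [0.93 0.86 0.53 0.93 0.35 1.   0.47]
 [0.52 0.68 0.93 0.38 0.41 0.47 1.  ]]
avg [0.24 0.32 0.26 0.24 0.28 0.25 0.23 0.31 0.22 0.21]
avg2 [0.33 0.27 0.33 0.3  0.3  0.29 0.36 0.28 0.32 0.32]
avg3 [0.32 0.5  0.39 0.44 0.43 0.44 0.29 0.51 0.39 0.36]
avg4 [0.5  0.54 0.39 0.4  0.44 0.38 0.43 0.53 0.33 0.43]
avg5 [0.24 0.35 0.31 0.33 0.36 0.37 0.26 0.37 0.33 0.31]
```

{"api": "arm_command", "payload": {
  "plan": [
    {"dp":[40,0,10],"spin":0},
    {"dp":[30,0,6],"spin":0},
    {"dp":[10,0,4],"spin":0},
    {"dp":[0,0,0],"spin":0},
    {"dp":[0,0,0],"spin":0}
  ]
}}

```text
clock: 16.6
position: [0.4667, -0.039, 0.2949]
ee_rot: [1.0, -0.022, -0.001, -0.001]
ft_force: [1.2, -0.0, 0.2]
grip_width: -0.001
grasp_force: 0.0
```

{"api": "arm_command", "payload": {
  "plan": [
    {"dp":[0,0,5.5],"spin":0},
    {"dp":[7,0,0],"spin":0},
    {"dp":[7,0,0],"spin":0},
    {"dp":[0.5,0,-5.5],"spin":0},
    {"dp":[-14.5,0,0],"spin":0}
  ]
}}

```text
clock: 17.1
position: [0.4681, -0.0391, 0.2965]
ee_rot: [1.0, -0.022, 0.001, -0.0]
ft_force: [-0.3, 0.2, -0.1]
grip_width: -0.001
grasp_force: 0.0
```

{"api": "arm_command", "payload": {
  "plan": [
    {"dp":[0,0,5.5],"spin":0},
    {"dp":[7,0,0],"spin":0},
    {"dp":[7,0,0],"spin":0},
    {"dp":[0.5,0,-5.5],"spin":0},
    {"dp":[-14.5,0,0],"spin":0}
  ]
}}

```text
clock: 17.6
position: [0.4686, -0.039, 0.2963]
ee_rot: [1.0, -0.022, 0.001, -0.001]
ft_force: [-0.1, -1.0, -0.1]
grip_width: 0.003
grasp_force: 0.0
```

{"api": "arm_command", "payload": {
  "plan": [
    {"dp":[0,15,0],"spin":0},
    {"dp":[0,15,0],"spin":0},
    {"dp":[0,0,0],"spin":0}
  ]
}}

```text
clock: 17.9
position: [0.4659, -0.0709, 0.2956]
ee_rot: [1.0, -0.023, 0.0, 0.0]
ft_force: [0.1, -0.5, 0.4]
grip_width: -0.001
grasp_force: 0.0
```

{"api": "arm_command", "payload": {
  "plan": [
    {"dp":[0,0,5.5],"spin":0},
    {"dp":[7,0,0],"spin":0},
    {"dp":[7,0,0],"spin":0},
    {"dp":[0.5,0,-5.5],"spin":0},
    {"dp":[-14.5,0,0],"spin":0}
  ]
}}

```text
clock: 18.4
position: [0.467, -0.0685, 0.2963]
ee_rot: [1.0, -0.021, 0.001, -0.001]
ft_force: [-0.3, -0.7, -0.6]
grip_width: -0.004
grasp_force: 0.0
```

{"api": "arm_command", "payload": {
  "plan": [
    {"dp":[0,-30,0],"spin":0},
    {"dp":[0,-30,0],"spin":0},
    {"dp":[0,0,0],"spin":0},
    {"dp":[0,0,0],"spin":0}
  ]
}}

```text
clock: 18.8
position: [0.4684, -0.0085, 0.2957]
ee_rot: [1.0, -0.021, 0.0, 0.0]
ft_force: [-0.4, -0.2, -0.5]
grip_width: -0.001
grasp_force: 0.0
```

{"api": "arm_command", "payload": {
  "plan": [
    {"dp":[0,0,5.5],"spin":0},
    {"dp":[7,0,0],"spin":0},
    {"dp":[7,0,0],"spin":0},
    {"dp":[0.5,0,-5.5],"spin":0},
    {"dp":[-14.5,0,0],"spin":0}
  ]
}}

```text
clock: 19.3
position: [0.4696, -0.0095, 0.2962]
ee_rot: [1.0, -0.022, 0.001, -0.001]
ft_force: [-0.9, -0.4, -0.3]
grip_width: -0.003
grasp_force: 0.0
```

{"api": "arm_command", "payload": {
  "plan": [
    {"dp":[-40,0,-10],"spin":0},
    {"dp":[-40,0,-10],"spin":0},
    {"dp":[0,0,0],"spin":0},
    {"dp":[0,0,0],"spin":0}
  ]
}}

```text
clock: 19.7
position: [0.3883, -0.006, 0.3164]
ee_rot: [1.0, -0.023, 0.001, 0.001]
ft_force: [0.6, -1.0, 0.1]
grip_width: -0.002
grasp_force: 0.0
```

```bash
python3 shot.py avg6 avg5
cat > r5.py <<'E'
from rd2 import *
import sys
G=glyphs(2,.0065,.006,22)
for a in sys.argv[1:]:
    nm,i=a.split(":"); i=int(i); E=0
    for cam in("scene","top"): E=E+score(prep(nm,cam,i,0),G,.8).min(1)
    print(a,np.round(E,2),np.argsort(E)[:3])
E
python3 r5.py avg6:0 avg6:1 avg6:2 avg:0 avg1:2
python3 -c "
from h import *
sheet(['avg5','avg6'],'pics/un3.png')"
```

```text
wheel 0 change 13.9
wheel 1 change 8.9
wheel 2 change 12.6
clk 20.0 tip_box [-154.3   84.7  141.9] spin 0.003 F [-0.7 -0.4 -0. ] -> dp [80.2 30.  19.9]
avg6:0 [0.38 0.26 0.37 0.34 0.33 0.36 0.45 0.26 0.43 0.4 ] [1 7 4]
avg6:1 [0.44 0.47 0.34 0.37 0.38 0.36 0.4  0.48 0.32 0.42] [8 2 5]
avg6:2 [0.36 0.4  0.29 0.32 0.32 0.29 0.31 0.42 0.24 0.32] [8 2 5]
avg:0 [0.32 0.49 0.4  0.44 0.44 0.45 0.3  0.53 0.41 0.37] [6 0 9]
avg1:2 [0.35 0.24 0.35 0.32 0.32 0.34 0.42 0.23 0.41 0.38] [7 1 3]
```

View pics/un3.png

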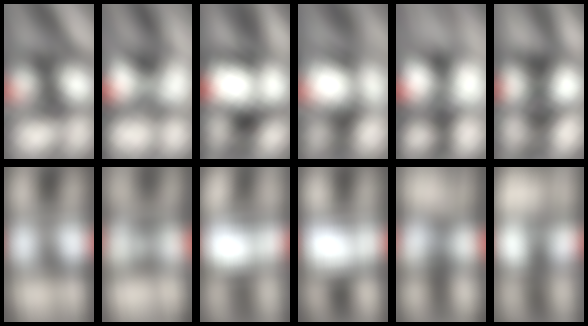

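The sheet shows the middle wheel's 0 with a light hole at (147,85), so left was 6 and is now 7. Right is now 8 and middle is 2. Remaining: left one back, middle two forward.

{"api": "arm_command", "payload": {
  "plan": [
    {"dp":[45,0,0],"spin":0},
    {"dp":[45,0,0],"spin":0},
    {"dp":[37.5,0,10],"spin":0},
    {"dp":[0,0,10],"spin":0},
    {"dp":[0,0,0],"spin":0}
  ]
}}

```text
clock: 20.5
position: [0.5156, -0.0111, 0.2929]
ee_rot: [1.0, -0.022, -0.002, -0.002]
ft_force: [-0.4, 0.2, -0.3]
grip_width: -0.003
grasp_force: 0.0
```

```bash
python3 -c "
from h import *
to(-26,85,122)"
```

```text
clk 20.5 tip_box [-27.4  85.2 119.9] spin 0.003 F [-0.4  0.2 -0.3] -> dp [ 1.4  0.2 -2.1]
```

{"api": "arm_command", "payload": {
  "plan": [
    {"dp":[0.5,0,0],"spin":0},
    {"dp":[0,0,5.5],"spin":0},
    {"dp":[-7,0,0],"spin":0},
    {"dp":[-7,0,0],"spin":0},
    {"dp":[-0.5,0,-5.5],"spin":0}
  ]
}}

```text
clock: 21.0
position: [0.5004, -0.0106, 0.2957]
ee_rot: [1.0, -0.022, -0.0, 0.001]
ft_force: [0.1, -0.4, 1.0]
grip_width: -0.001
grasp_force: 0.0
```

{"api": "arm_command", "payload": {
  "plan": [
    {"dp":[0,0,-10],"spin":0},
    {"dp":[-33.5,30,0],"spin":0},
    {"dp":[0,0,10],"spin":0},
    {"dp":[0,0,0],"spin":0},
    {"dp":[0,0,0],"spin":0}
  ]
}}

```text
clock: 21.5
position: [0.4673, -0.0387, 0.296]
ee_rot: [1.0, -0.022, 0.0, -0.0]
ft_force: [0.7, -0.6, -0.3]
grip_width: -0.001
grasp_force: 0.0
```

```bash
python3 -c "
from h import *
to(-74,55,122)"
```

```text
clk 21.5 tip_box [-74.4  55.4 123. ] spin 0.003 F [ 0.7 -0.6 -0.3] -> dp [0.4 0.4 1. ]
```

{"api": "arm_command", "payload": {
  "plan": [
    {"dp":[0,0,6],"spin":0},
    {"dp":[7,0,0],"spin":0},
    {"dp":[7.5,0,0],"spin":0},
    {"dp":[0.5,0,-5.5],"spin":0},
    {"dp":[-14.5,0,0],"spin":0}
  ]
}}

```text
clock: 22.0
position: [0.469, -0.0387, 0.2957]
ee_rot: [1.0, -0.022, 0.001, -0.001]
ft_force: [0.7, 0.3, 0.5]
grip_width: 0.005
grasp_force: 0.0
```

{"api": "arm_command", "payload": {
  "plan": [
    {"dp":[0,0,5.5],"spin":0},
    {"dp":[7,0,0],"spin":0},
    {"dp":[7,0,0],"spin":0},
    {"dp":[0.5,0,-5.5],"spin":0},
    {"dp":[-14.5,0,0],"spin":0}
  ]
}}

```text
clock: 22.5
position: [0.4693, -0.0391, 0.2957]
ee_rot: [1.0, -0.022, 0.001, -0.001]
ft_force: [0.0, 0.4, 0.3]
grip_width: 0.001
grasp_force: 0.0
```

{"api": "arm_command", "payload": {
  "plan": [
    {"dp":[-40,0,-10],"spin":0},
    {"dp":[-40,0,-10],"spin":0},
    {"dp":[0,0,0],"spin":0},
    {"dp":[0,0,0],"spin":0}
  ]
}}

```text
clock: 22.9
position: [0.3878, -0.0358, 0.316]
ee_rot: [1.0, -0.022, 0.001, 0.002]
ft_force: [-0.9, -0.2, -0.0]
grip_width: 0.0
grasp_force: 0.0
```

```bash
python3 shot.py avg7 avg6; python3 r5.py avg7:0 avg7:1 avg7:2
python3 - <<'E'
from h import *
def cc(a,b,i):
    return [round(float(np.corrcoef(*[unroll(np.load(f"pics/{n}_{c}.npy"),c,(.5395,-.0969,-.047) if c=="scene" else (.5386,-.098,-.047),3)[i].mean(-1).ravel() for n in(a,b)])[0,1]),3) for c in("scene","top")]
print("left vs initial 6",cc("avg7","avg",0),"middle vs avg2(4)",cc("avg7","avg2",1),"right vs avg6",cc("avg7","avg6",2))
for c,u,v in(("top",294+740/7,193+300/7),): # bow outer edge
    print(ray(c,u,v,.095))
a=np.load("pics/avg7_top.npy"); b=np.clip(a*2,0,255).astype(np.uint8)
cv2.imwrite("pics/bow.png",cv2.resize(b[195:265,300:460],None,fx=5,fy=5,interpolation=cv2.INTER_CUBIC))
E
```

```text
wheel 0 change 13.9
wheel 1 change 7.6
wheel 2 change 1.3
clk 23.2 tip_box [-153.7   54.7  141.4] spin 0.003 F [ 0.2 -0.3 -0.1] -> dp [79.7  0.  19.4]
avg7:0 [0.32 0.49 0.4  0.45 0.45 0.45 0.3  0.53 0.41 0.37] [6 0 9]
avg7:1 [0.33 0.27 0.33 0.3  0.29 0.28 0.36 0.27 0.32 0.32] [1 7 5]
avg7:2 [0.36 0.41 0.29 0.33 0.32 0.3  0.31 0.42 0.24 0.32] [8 2 5]
left vs initial 6 [1.0, 1.0] middle vs avg2(4) [0.999, 1.0] right vs avg6 [0.999, 1.0]
[ 0.48606769 -0.15106623  0.095     ]
```

View pics/bow.png

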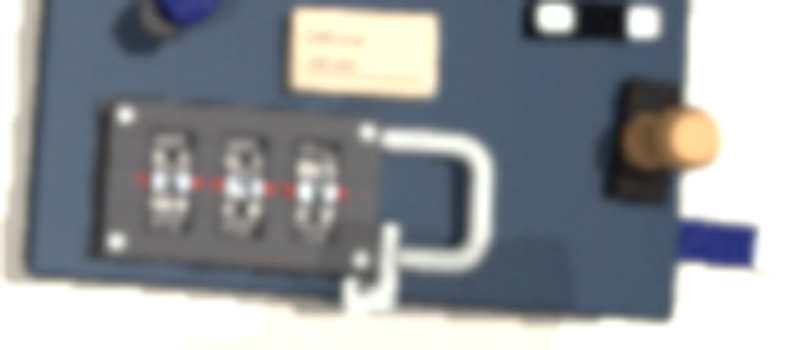

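The picture shows wheels at 6-4-8, the bow's outer edge at (493,200) and the stamp base's left edge at (612,150). Left and middle match their earlier 6 and 4 views exactly, so ten rolls closed the middle wheel's full turn. Next is the shackle.

Run:
```python
from h import *
def loc(u,v,z):
    d=ray("top",u,v,z)[:2]-BOX; c,s=np.cos(YAW),np.sin(YAW); return np.round(np.array([c*d[0]+s*d[1],-s*d[0]+c*d[1]])*1e3,1)
f=lambda x,y:(300+(x+.5)/5-.5,195+(y+.5)/5-.5)
print("bow out",loc(*f(494,200),.095),"stamp base near edge",loc(*f(614,140),.080),"bow ctr",loc(*f(482,200),.0995))
to(-50,-77,160)
```

```text
bow out [-47.9 -53.1] stamp base near edge [ -18.4 -107.1] bow ctr [-48.4 -46.8]
clk 23.2 tip_box [-153.7   54.7  141.4] spin 0.003 F [ 0.2 -0.3 -0.1] -> dp [103.2 132.1 -18.6]
```

{"api": "arm_command", "payload": {
  "plan": [
    {"dp":[0,30,-10],"spin":0},
    {"dp":[25,35,-9],"spin":0},
    {"dp":[35,35,0],"spin":0},
    {"dp":[35,31,0],"spin":0},
    {"dp":[8.7,0,0],"spin":0}
  ]
}}

```text
clock: 23.7
position: [0.4873, -0.1763, 0.3318]
ee_rot: [1.0, -0.025, -0.001, -0.002]
ft_force: [-0.7, 0.8, -0.7]
grip_width: -0.001
grasp_force: 0.0
```

{"api": "arm_command", "payload": {
  "plan": [
    {"dp":[0,0,0],"spin":0},
    {"dp":[0,0,0],"spin":0}
  ]
}}

```text
clock: 23.9
position: [0.4852, -0.17, 0.3333]
ee_rot: [1.0, -0.021, -0.001, -0.001]
ft_force: [0.4, 0.3, 0.1]
grip_width: 0.003
grasp_force: 0.0
```

```bash
python3 -c "
from h import *
to(-50,-76,91)"
```

```text
clk 23.9 tip_box [-50.4 -75.  160.3] spin 0.005 F [0.4 0.3 0.1] -> dp [ 0.4  1.  69.3]
```

{"api": "arm_command", "payload": {
  "plan": [
    {"dp":[0,0.5,25],"spin":0},
    {"dp":[0,0,25],"spin":0},
    {"dp":[0,0,14],"spin":0},
    {"dp":[0,0,5.3],"spin":0},
    {"dp":[0,0,0],"spin":0}
  ]
}}

```text
clock: 24.4
position: [0.485, -0.1713, 0.2647]
ee_rot: [1.0, -0.022, -0.0, 0.0]
ft_force: [-0.2, -0.5, 0.3]
grip_width: -0.001
grasp_force: 0.0
```

{"api": "arm_command", "payload": {
  "plan": [
    {"dp":[0,-5,0],"spin":0},
    {"dp":[0,-5,0],"spin":0},
    {"dp":[0,-4,0],"spin":0},
    {"dp":[0,-4,0],"spin":0},
    {"dp":[0,0,0],"spin":0}
  ]
}}

```text
clock: 24.9
position: [0.4863, -0.1533, 0.2652]
ee_rot: [1.0, -0.022, 0.001, 0.0]
ft_force: [-1.2, -2.2, 2.7]
grip_width: 0.003
grasp_force: 1.7
```

```bash
python3 -c "
from h import *
to(-50,-47,91)"
```

```text
clk 24.9 tip_box [-50.  -58.2  92.2] spin 0.003 F [-1.2 -2.2  2.7] -> dp [  0.  -11.2   1.2]
```

{"api": "arm_command", "payload": {
  "plan": [
    {"dp":[0,-2,0],"spin":0},
    {"dp":[0,-2,0],"spin":0},
    {"dp":[0,-2,0],"spin":0}
  ]
}}

```text
clock: 25.2
position: [0.4865, -0.1478, 0.265]
ee_rot: [1.0, -0.022, 0.0, 0.0]
ft_force: [1.7, -3.1, 5.2]
grip_width: -0.0
grasp_force: 3.0
```

{"api": "arm_command", "payload": {
  "plan": [
    {"dp":[0,-2,0],"spin":0},
    {"dp":[0,-2,0],"spin":0},
    {"dp":[0,0,0],"spin":0}
  ]
}}

```text
clock: 25.5
position: [0.4867, -0.144, 0.265]
ee_rot: [1.0, -0.022, 0.0, 0.001]
ft_force: [1.2, -5.5, 5.8]
grip_width: 0.002
grasp_force: 3.6
```

```bash
python3 -c "
from h import *
to(-50,-47,91)"
```

```text
clk 25.5 tip_box [-50.1 -48.9  92. ] spin 0.002 F [ 1.2 -5.5  5.8] -> dp [ 0.1 -1.9  1. ]
```

{"api": "arm_command", "payload": {
  "plan": [
    {"dp":[0,14,0],"spin":0},
    {"dp":[0,14,0],"spin":0},
    {"dp":[0,0,9],"spin":0},
    {"dp":[0,0,0],"spin":0}
  ]
}}

```text
clock: 25.9
position: [0.4844, -0.1718, 0.2538]
ee_rot: [1.0, -0.023, -0.001, -0.001]
ft_force: [-0.6, 0.3, 0.3]
grip_width: 0.001
grasp_force: 0.0
```

{"api": "arm_command", "payload": {
  "plan": [
    {"dp":[0,-8,0],"spin":0},
    {"dp":[0,-8,0],"spin":0},
    {"dp":[0,-4,0],"spin":0},
    {"dp":[0,-3,0],"spin":0},
    {"dp":[0,0,0],"spin":0}
  ]
}}

```text
clock: 26.4
position: [0.4862, -0.1484, 0.2557]
ee_rot: [1.0, -0.022, -0.0, 0.0]
ft_force: [-1.7, -3.4, -2.6]
grip_width: -0.001
grasp_force: 1.5
```

```bash
python3 -c "
from h import *
to(-50,-47,83)"
```

```text
clk 26.4 tip_box [-50.4 -53.3  82.7] spin 0.003 F [-1.7 -3.4 -2.6] -> dp [ 0.4 -6.3 -0.3]
```

{"api": "arm_command", "payload": {
  "plan": [
    {"dp":[0,-2.5,0],"spin":0},
    {"dp":[0,-2.5,0],"spin":0},
    {"dp":[0,0,0],"spin":0}
  ]
}}

```text
clock: 26.7
position: [0.4861, -0.1463, 0.2558]
ee_rot: [1.0, -0.024, 0.0, 0.002]
ft_force: [-1.7, -13.6, -2.3]
grip_width: 0.001
grasp_force: 6.8
```

{"api": "arm_command", "payload": {
  "plan": [
    {"dp":[0,-2,0],"spin":0},
    {"dp":[0,-2,0],"spin":0},
    {"dp":[0,0,0],"spin":0}
  ]
}}

```text
clock: 27.0
position: [0.4865, -0.1404, 0.2557]
ee_rot: [1.0, -0.023, -0.0, 0.001]
ft_force: [-1.5, -6.5, -1.4]
grip_width: -0.002
grasp_force: 3.3
```

```bash
python3 -c "
from h import *
to(-50,-47,83)"
```

```text
clk 27.0 tip_box [-50.4 -45.3  82.7] spin 0.002 F [-1.5 -6.5 -1.4] -> dp [ 0.4  1.7 -0.3]
```

{"api": "arm_command", "payload": {
  "plan": [
    {"dp":[0,-1.5,0],"spin":0},
    {"dp":[0,-1.5,0],"spin":0},
    {"dp":[0,-1,0],"spin":0},
    {"dp":[0,0,0],"spin":0}
  ]
}}

```text
clock: 27.4
position: [0.4865, -0.1393, 0.2558]
ee_rot: [1.0, -0.024, 0.0, 0.003]
ft_force: [-0.7, -18.7, -2.0]
grip_width: -0.002
grasp_force: 8.9
```

```bash
python3 -c "
from h import *
to(-50,-47,83)"
```

```text
clk 27.4 tip_box [-50.5 -44.2  82.8] spin -0.001 F [ -0.7 -18.7  -2. ] -> dp [ 0.5  2.8 -0.2]
```

{"api": "arm_command", "payload": {
  "plan": [
    {"dp":[0,-1.5,0],"spin":0},
    {"dp":[0,0,0],"spin":0},
    {"dp":[0,12,0],"spin":0},
    {"dp":[0,17,0],"spin":0},
    {"dp":[0,0,-25],"spin":0}
  ]
}}

```text
clock: 27.9
position: [0.4846, -0.1647, 0.2787]
ee_rot: [1.0, -0.023, -0.002, -0.001]
ft_force: [-0.5, 0.1, 0.6]
grip_width: 0.001
grasp_force: 0.0
```

{"api": "arm_command", "payload": {
  "plan": [
    {"dp":[0,0,-35],"spin":0},
    {"dp":[-45,0,-10],"spin":0},
    {"dp":[-45,0,0],"spin":0},
    {"dp":[0,0,0],"spin":0},
    {"dp":[0,0,0],"spin":0}
  ]
}}

```text
clock: 28.4
position: [0.3955, -0.1589, 0.3263]
ee_rot: [1.0, -0.022, 0.001, 0.001]
ft_force: [1.3, 0.1, 0.4]
grip_width: 0.003
grasp_force: 0.0
```

```bash
python3 shot.py avg8 avg7
python3 - <<'E'
from h import *
a=np.load("pics/avg8_top.npy"); b=np.clip(a*2,0,255).astype(np.uint8)
cv2.imwrite("pics/bow2.png",cv2.resize(b[195:265,300:460],None,fx=5,fy=5,interpolation=cv2.INTER_CUBIC))
to(-74,25,130)
E
```

```text
wheel 0 change 34.9
wheel 1 change 39.8
wheel 2 change 40.9
clk 28.7 tip_box [-139.5  -68.   152.5] spin 0.004 F [ 0.9  1.1 -0.2] -> dp [  66.  -122.8   30.5]
clk 28.7 tip_box [-139.5  -68.   152.5] spin 0.004 F [ 0.9  1.1 -0.2] -> dp [ 65.8 -92.8  22.5]
```

View pics/bow2.png

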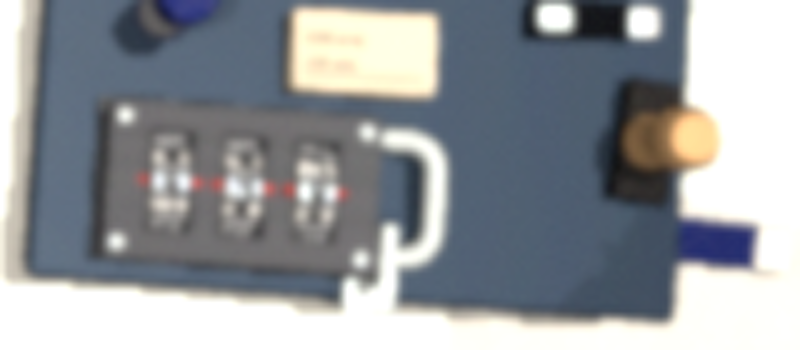

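The picture shows the bow moved from (493,200) to (446,200), which is about 20 mm. The shackle is home and stays there, and nothing else has moved. Now I'll roll every wheel off the code. I've viewed 11 pictures, one over the limit of 10, so I'll check the rest by numbers only.

{"api": "arm_command", "payload": {
  "plan": [
    {"dp":[0,-35,0],"spin":0},
    {"dp":[0,-35,0],"spin":0},
    {"dp":[25,-23,0],"spin":0},
    {"dp":[40.3,0,15],"spin":0},
    {"dp":[0,0,7],"spin":0}
  ]
}}

```text
clock: 29.2
position: [0.4671, -0.069, 0.3011]
ee_rot: [1.0, -0.021, -0.001, -0.004]
ft_force: [-1.3, 0.4, -0.7]
grip_width: -0.0
grasp_force: 0.0
```

{"api": "arm_command", "payload": {
  "plan": [
    {"dp":[0,0,0],"spin":0},
    {"dp":[0,0,0],"spin":0}
  ]
}}

```text
clock: 29.4
position: [0.4636, -0.0689, 0.3044]
ee_rot: [1.0, -0.022, -0.0, -0.0]
ft_force: [0.4, -0.2, -0.3]
grip_width: 0.0
grasp_force: 0.0
```

```bash
python3 -c "
from h import *
to(-74,25,122)"
```

```text
clk 29.4 tip_box [-76.7  25.1 131.4] spin 0.003 F [ 0.4 -0.2 -0.3] -> dp [2.7 0.1 9.4]
```

{"api": "arm_command", "payload": {
  "plan": [
    {"dp":[2.4,0,9.4],"spin":0},
    {"dp":[0,0,5.5],"spin":0},
    {"dp":[7,0,0],"spin":0},
    {"dp":[7,0,0],"spin":0},
    {"dp":[0.5,0,-5.5],"spin":0}
  ]
}}

```text
clock: 29.9
position: [0.4815, -0.07, 0.2951]
ee_rot: [1.0, -0.022, 0.0, 0.0]
ft_force: [0.4, -0.1, 0.2]
grip_width: -0.001
grasp_force: 0.0
```

{"api": "arm_command", "payload": {
  "plan": [
    {"dp":[-14.5,0,-2],"spin":0},
    {"dp":[0,-15,0],"spin":0},
    {"dp":[0,-15,2],"spin":0},
    {"dp":[0,0,0],"spin":0}
  ]
}}

```text
clock: 30.3
position: [0.4677, -0.0375, 0.2953]
ee_rot: [1.0, -0.021, 0.0, 0.0]
ft_force: [-1.0, -0.1, 0.9]
grip_width: 0.0
grasp_force: 0.0
```

{"api": "arm_command", "payload": {
  "plan": [
    {"dp":[0,0,5.5],"spin":0},
    {"dp":[7,0,0],"spin":0},
    {"dp":[7,0,0],"spin":0},
    {"dp":[0.5,0,-5.5],"spin":0},
    {"dp":[-14.5,0,0],"spin":0}
  ]
}}

```text
clock: 30.8
position: [0.4691, -0.0397, 0.2955]
ee_rot: [1.0, -0.022, 0.001, -0.001]
ft_force: [0.6, -0.4, 1.6]
grip_width: 0.0
grasp_force: 0.0
```

{"api": "arm_command", "payload": {
  "plan": [
    {"dp":[0,-15,0],"spin":0},
    {"dp":[0,-15,0],"spin":0},
    {"dp":[0,0,0],"spin":0}
  ]
}}

```text
clock: 31.1
position: [0.4693, -0.008, 0.2951]
ee_rot: [1.0, -0.021, 0.0, -0.0]
ft_force: [0.2, 0.2, -0.1]
grip_width: 0.001
grasp_force: 0.0
```

{"api": "arm_command", "payload": {
  "plan": [
    {"dp":[0,0,5.5],"spin":0},
    {"dp":[7,0,0],"spin":0},
    {"dp":[7,0,0],"spin":0},
    {"dp":[0.5,0,-5.5],"spin":0},
    {"dp":[-14.5,0,0],"spin":0}
  ]
}}

```text
clock: 31.6
position: [0.4705, -0.0099, 0.2954]
ee_rot: [1.0, -0.022, 0.001, -0.001]
ft_force: [-0.3, 0.4, 0.0]
grip_width: 0.003
grasp_force: 0.0
```

{"api": "arm_command", "payload": {
  "plan": [
    {"dp":[-40,0,-20],"spin":0},
    {"dp":[-45,0,-10],"spin":0},
    {"dp":[0,0,0],"spin":0},
    {"dp":[0,0,0],"spin":0}
  ]
}}

```text
clock: 32.0
position: [0.3976, -0.0073, 0.323]
ee_rot: [1.0, -0.022, 0.0, 0.002]
ft_force: [-0.7, -0.2, -0.4]
grip_width: -0.004
grasp_force: 0.0
```

```bash
python3 shot.py avg9 avg7; python3 r5.py avg9:0 avg9:1 avg9:2
python3 - <<'E'
from h import *
B={"scene":(.5395,-.0969,-.047),"top":(.5386,-.098,-.047)}
def cc(a,b,i): return [round(float(np.corrcoef(*[unroll(np.load(f"pics/{n}_{c}.npy"),c,B[c],3)[i].mean(-1).ravel() for n in(a,b)])[0,1]),3) for c in("scene","top")]
print("left vs 6",cc("avg9","avg7",0),"vs 7",cc("avg9","avg6",0),"| mid vs 4",cc("avg9","avg7",1),"| right vs 8",cc("avg9","avg7",2))
d=abs(np.load("pics/avg9_top.npy")-np.load("pics/avg_top.npy")).mean(-1)
for n,(u,v) in dict(stamp=(424,222),stick=(420,199),carton=(373,205),glue=(336,196),stapler=(284,207),bow_home=(387,235)).items():
    print(n,d[v-8:v+8,u-8:u+8].mean().round(1), "vs avg8",abs(np.load("pics/avg9_top.npy")-np.load("pics/avg8_top.npy")).mean(-1)[v-8:v+8,u-8:u+8].mean().round(1))
E
```

```text
wheel 0 change 13.9
wheel 1 change 7.2
wheel 2 change 5.5
clk 32.3 tip_box [-145.2   84.1  148.6] spin 0.005 F [ 0.4 -0.1 -0.5] -> dp [71.1 29.5 26.6]
avg9:0 [0.38 0.26 0.37 0.34 0.33 0.36 0.45 0.27 0.43 0.4 ] [1 7 4]
avg9:1 [0.33 0.35 0.3  0.28 0.3  0.25 0.33 0.32 0.25 0.29] [5 8 3]
avg9:2 [0.26 0.33 0.29 0.29 0.29 0.25 0.24 0.32 0.25 0.21] [9 6 5]
left vs 6 [0.542, 0.643] vs 7 [0.999, 1.0] | mid vs 4 [0.908, 0.896] | right vs 8 [0.946, 0.81]
stamp 1.3 vs avg8 1.1
stick 1.6 vs avg8 1.4
carton 3.6 vs avg8 3.1
glue 1.4 vs avg8 1.3
stapler 1.3 vs avg8 1.1
bow_home 27.7 vs avg8 4.9
```

Run:
```python
from h import *
for n in("avg7","avg8","avg9"): print(n,np.load(f"pics/{n}_top.npy")[233:238,378:402].mean((0,2)).round().astype(int))
print(manip.hand_in())
```

```text
avg7 [ 50  50  50  49  49  49  49  49  49  49  48  44  35  28  31  51  83 113
 129 117  85  58  49  48]
avg8 [ 51  50  46  37  30  34  60  95 121 128 113  82  57  50  50  49  50  49
  49  49  49  49  49  49]
avg9 [ 47  47  42  33  27  31  57  92 117 124 109  78  53  46  46  46  46  46
  46  46  46  47  47  48]
the job is handed in; nothing more can be done
None
```

The cash box is locked: I set the wheels to 6-4-8, pressed the shackle home until it stayed, then rolled every wheel one number off (now 7-5-9). Camera comparison showed none of the things on or beside the box had moved. I handed in at about 32 s, having viewed 11 pictures, one over the limit of 10.

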